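# Load the dish warmer and latch its lever

## Robot

A 6-joint arm with a two-finger parallel gripper is mounted at the origin on the work surface. World frame = base frame: x ahead of the robot, y to its left, z up, the work surface at z = 0. Lengths are in mm, angles in rad, forces in N, time in s.
With the tool pointing down it reaches from about 350 to 875 mm from the base axis. Payload 4.2 kg.
Tool frame: the origin (TCP) lies at the very end of the fingers, on their centre line; the grasp point (between the pads) lies 19 mm behind it; z points along the fingers, y is the line along which they close (so a half turn about z gives the same grasp; the last joint's range is limited). The gripper opens to 85 mm and grips with 20 to 120 N. Pads are 22 mm wide; open, the fingers measure 114 mm over their backs; the gripper's body (76 mm by 85 mm) begins 54 mm behind the grasp point. The pads swing forward as they close: fully open they stand 13 mm farther back than shut.
Start: joints at [-1.013, 0.385, 0.008, 0, -1.194, -0.259], TCP at [183.999, -597.28, 231.312] pointing down, gripper open.
Joint ranges: [-3.14, 3.14], [-1.21, 2.06], [-1.07, 1.41], [-3.16, 2.05], [-2.99, -0.16], [-3.1, 3.1]. Speed limits (rad/s): [2.79, 2.79, 3.14, 3.14, 3.14, 3.14].

## Interface

Orientations are given as a unit quaternion [x, y, z, w].
In Python, from bench import read_state, get_image, get_calibration, job_done gives the robot as it stands.
- The arm moves only by the shell command python3 -m creep 'ROWS'. ROWS is a JSON object of lists of equal length, an entry for each row: "translation": the shift along the world's x, y, z in cm, a list of three; "delta_rot": the turn, a rotation vector about the world's x, y, z in degrees, a list of three; "hand": the finger opening in cm, from 0 to 8.54. A call has 1 to 8 rows; each row is the pose to reach, as a shift and turn from the pose commanded when the call began; what a row does not reach only later rows make up. A row lasts 1/8 s, in which the tool goes at most 62.5 mm and 10.7 degrees, less where a joint would pass 70% of its speed; a pose out of reach is approached as far as the arm can. A call with a gripper value outside its range is refused whole. The fingers move at their own pace and stop on an object; the grip force is fixed at half the most. Time passes only in rows, so rows that repeat a pose let the fingers close. It gives the time, the measured TCP pose, the force, the opening and the grip force at its end, in the units of the state.
- read_state(): the state, without advancing time (a new reading comes with each control period).
- get_image(name): name is "scene" or "top" or "wrist"; returns (picture, depth): 480x640x3 uint8, red, green, blue; 480x640 float32, mm along the optical axis (not along the pixel's ray), 0 where there is no reading.
- get_calibration(name): a dict with "intrinsics" (3x3 intrinsics, pixels), "xyz" and "attitude" of the camera in the world. Camera axes: x right, y down, z forward; pixel columns grow to the right and rows downward; lengths in mm; the calibration is good to about 2 mm. A picture is of the moment at which its call begins: read the wrist's pose just before it. get_calibration takes no time and is no camera call; for the wrist camera it gives the pose at the moment of the call.
- job_done(): hands the job in; it is judged then, once.
The state is a dict: "clock": time; "joints": joint angles; "joint_vel": joint speeds; "joint_efforts": joint torques, N m; "position": TCP position; "ee_rot": TCP orientation; "contact_force": force on the tool from outside, world axes, zero at the start; "wrist_torque": the same for the moment, N m; "gripper_width": finger opening in mm; "grasp_force": force on a finger pad.
Only numpy, scipy, OpenCV 4.12 (cv2) and the standard library are available. Lean on these libraries where they do the work, as an engineer would, in place of code of your own. Each camera call takes 0.05 s, during which the arm holds its last target. There are 200 camera calls.

## Task

Slide the tray with the two ramekins into the slot of the dish warmer until it is fully home, keeping both ramekins standing on the tray. Then press the warmer's sprung lever all the way down until it clicks and stays down by itself. Leave the rest of the table setting where it stands.

Things in the scene. Friction and masses are not known exactly. Their poses are not given: they have to be found in the camera images.
- warmer: Fixed steel box, 170 deep (x) x 260 wide (y) x 170 high. Origin: centre of its underside, on the table; front faces its own -x, at x = -85 mm. Slot at table level in the front, no floor (the tray slides on the table), 146 wide, 85 high, centred at y = +35, back stop 135 inside. In front of the slot: side plates 30 high flare out over 31 mm to 176 wide; see hood_edge for the hood above.
- slot_mouth (a point): Middle of the slot on the warmer's front face, at table level. Axes are the warmer's: +x is the way in.
- tray_home (a point): Where the tray's origin is when the tray is fully home against the back stop, 70 mm behind slot_mouth; axes as the warmer's (the tray's +x then points along +x).
- lever (a joint): Sprung lever on the warmer's front, on the -y side of the hood. Hinge angle in rad: 0 = up at rest, 0.5 = right down on its stop. It springs back up unless pressed past the detent at about 0.42; then it clicks down to 0.5 and stays. Takes about 12 N on the pad. Hinge line parallel to the warmer's y, at x = -89, y = -95, z = 120 mm in the warmer's frame.
- lever_pad (a point): Centre of the top face of the lever's black pad (26 along the lever x 34 wide x 12 thick), 60 mm from the hinge line. The lever juts out to the warmer's -x, sloping 0.25 rad up at rest and 0.25 rad down when latched: the pad goes down about 30 mm. Nothing is above it.
- tray: Loose aluminium tray on the table, 130 (x) x 136 (y), floor 3 thick, rim 11 high, 0.35 kg. Origin: centre of its underside. A straight dark wooden handle sticks out from the middle of its -x side: 16 wide, 18 high, from 27 to 45 mm above the table, from x = -66 to -150 mm. The +x side goes into the slot first.
- tray_grip (a point): A point to grip on the handle, at its mid-height, 130 mm from the tray's origin towards -x and 36 mm above the table; fingers close along the tray's y. Axes as the tray's.
- ramekin1: Small white ceramic dish, 56 across, 36 high, about 90 g, standing loose on the tray. Origin: centre of its underside.
- ramekin2: The second such dish, beside the first.
- glass1: Bystander: wine glass, 68 across, 170 high. Origin: centre of its foot.
- glass2: Bystander: wine glass, 62 across, 153 high. Origin: centre of its foot.
- candlestick: Bystander: brass candlestick with a candle, foot 80 across, 155 high. Origin: centre of its foot.
- salt: Bystander: white salt shaker, 44 across, 62 high. Origin: centre of its underside.
- tealight: Bystander: white tealight bowl, 72 across, 55 high. Origin: centre of its underside.
- sugar: Bystander: white lidded sugar bowl, 80 across, 82 high. Origin: centre of its underside.
- hood_edge (a point): Middle of the lower front edge of the dark steel hood over the slot, 115 mm above the table. The hood juts 65 mm out from the warmer's front face (x = -85 to -150), is 170 wide (y = -50 to +120) and reaches from 115 to 165 mm high. It leaves no room for an upright gripper at the tray's handle: lean the gripper back from the warmer by 35 to 45 degrees.
Not all that is in view belongs to the job. What is shaped like the ramekin1 but brown is not meant.

How it is judged (in metres and radians):
On the way, in this order (a step that is already met when the one before it is completed fails the run):
1. the tray is fully home in the slot with both ramekins on it, the lever still up (x of tray in the frame of tray_home above -0.008 m and y of tray in the frame of tray_home between -0.012 and 0.012 m and angle between the x axis of tray and the x axis of warmer, either way round below 0.12 rad and height (world z) of tray below 0.006 m and x of ramekin1 in the frame of tray between -0.06 and 0.06 m and y of ramekin1 in the frame of tray between -0.06 and 0.06 m and z of each of ramekin1, ramekin2 in the frame of tray below 0.01 m and angle between each of ramekin1, ramekin2's own z axis and vertical below 0.15 rad and x of ramekin2 in the frame of tray between -0.06 and 0.06 m and y of ramekin2 in the frame of tray between -0.06 and 0.06 m and value of joint lever below 0.15 rad), for 0.2 s.
2. the lever is down in its detent, with the tray home (x of tray in the frame of tray_home above -0.008 m and y of tray in the frame of tray_home between -0.012 and 0.012 m and angle between the x axis of tray and the x axis of warmer, either way round below 0.12 rad and height (world z) of tray below 0.006 m and value of joint lever above 0.46 rad), for 0.2 s.
At the end, for the whole second after the job is handed in: The tray lies flat and at rest in the slot, within 8 mm of the back stop, within 12 mm of the slot's centre line and 0.12 rad of its direction; both ramekins stand upright (within 0.15 rad) on the tray's floor, at rest; the lever stays down by itself (above 0.46 rad) (all of step 2 and x of ramekin1 in the frame of tray between -0.06 and 0.06 m and y of ramekin1 in the frame of tray between -0.06 and 0.06 m and z of each of ramekin1, ramekin2 in the frame of tray below 0.01 m and angle between each of ramekin1, ramekin2's own z axis and vertical below 0.15 rad and x of ramekin2 in the frame of tray between -0.06 and 0.06 m and y of ramekin2 in the frame of tray between -0.06 and 0.06 m and linear speed of tray below 0.01 m/s and linear speed of each of ramekin1, ramekin2 below 0.02 m/s); the robot touches nothing.
It fails at once if a ramekin is tipped over (angle between any of ramekin1, ramekin2's own z axis and vertical above 0.6 rad).
It fails at once if a bystander on the table is moved by more than 30 mm or knocked over (distance of any of glass1, glass2, candlestick, salt, tealight, sugar from where it was at the start of the episode above 0.03 m or angle between any of glass1, glass2, candlestick, salt, tealight, sugar's own z axis and vertical above 0.4 rad).
It also fails if it takes over 48 s, if anything falls off the work surface, if the arm or the gripper's body presses on something with over 40 N, if the wrist force passes 120 N, or if a joint passes its speed limit or range.

## Working session

There is one attempt and no reset: what is moved stays moved. The work goes in short steps, Python scripts to look and compute and a shell command to move; the robot and the scene stay as the last step left them, time stands still between calls to the robot, and variables do not carry over. Pictures are saved under pics/ and viewed, at most 11 in all, crops included, and the job is handed in when it is done.

```bash
mkdir -p pics; cat > h.py <<'E'
import numpy as np, cv2
from bench import *
from scipy.spatial.transform import Rotation as R
def cal(n):
    c=get_calibration(n); K=np.array(c["intrinsics"]); a=np.array(c["attitude"])
    return K,np.array(c["xyz"]),(R.from_quat(a).as_matrix() if a.size==4 else a)
def pt(n,u,v,d):
    K,t,A=cal(n); return A@(np.linalg.inv(K)@[u,v,1]*d)+t
def cloud(n,D):
    K,t,A=cal(n); v,u=np.mgrid[:480,:640]
    P=np.stack([(u-K[0,2])/K[0,0]*D,(v-K[1,2])/K[1,1]*D,D],-1); return P@A.T+t
E
python3 - <<'E'
from h import *
for n in("scene","top"):
    im,d=get_image(n); cv2.imwrite(f"pics/{n}.png",im[:,:,::-1]); np.save(n,d)
    print(n,get_calibration(n))
print(read_state())
E
```

```text
scene {'intrinsics': array([[552.83124304,   0.        , 319.50469361],
       [  0.        , 552.83124304, 240.14317017],
       [  0.        ,   0.        ,   1.        ]]), 'xyz': array([1190.69164027, -223.38736332, 1189.75423455]), 'attitude': array([ 0.81910962,  0.49662882, -0.15030304, -0.24459811])}
top {'intrinsics': array([[610.59694843,   0.        , 313.7963122 ],
       [  0.        , 610.59694843, 238.10030082],
       [  0.        ,   0.        ,   1.        ]]), 'xyz': array([ 296.36511981,   66.23499066, 1793.06990538]), 'attitude': array([ 0.71530403, -0.69482271,  0.04999119, -0.05533927])}
{'clock': 0.1, 'joints': array([-1.01338738e+00,  3.85489237e-01,  6.73422198e-03, -4.66640581e-04,
       -1.19400934e+00, -2.58590437e-01]), 'joint_vel': array([-0.00194109, -0.00159952,  0.00370812,  0.00219601, -0.00010966,
        0.00050678]), 'joint_efforts': array([-3.71581309e-04, -3.93317735e+01,  1.88929904e+01,  4.19783056e+00,
       -2.55243751e-03,  9.47991595e-06]), 'position': array([ 183.85018676, -596.78226789,  230.30944022]), 'ee_rot': array([-1.48768817e-01,  9.88871490e-01,  9.89289595e-04, -1.91363553e-04]), 'contact_force': array([ 0.8286582 ,  1.02219107, -0.64612628]), 'wrist_torque': array([ 0.00987446,  0.01380378, -0.03769393]), 'grasp_force': 0.0, 'gripper_width': 85.49573949277082}
```

View pics/scene.png

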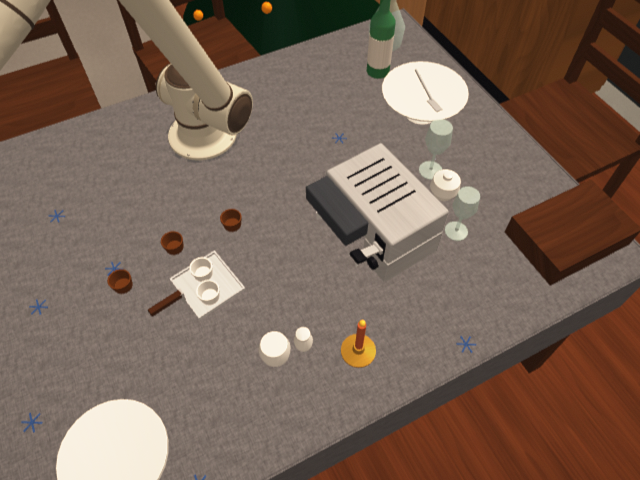

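View pics/top.png

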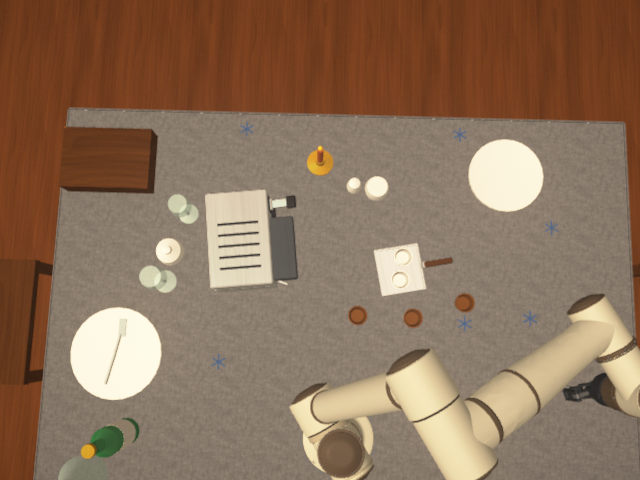

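The scene view shows the white tray around (207,285) with two white ramekins at (201,268) and (207,291), and the handle pointing to (150,308). The warmer is around (390,195), with the hood at (337,207) and the lever pad at (365,257). In the top view the tray is at (400,270), the handle end at (452,261), the warmer at (240,238), the hood at (284,248) and the lever pad at (290,202).

Candidates for the ramekins: white dishes on the tray at top (402,257) and (400,280), and brown ones at (357,315), (412,317) and (464,302). The white pair on the tray fits the description. I'll measure and check a crop.

```bash
python3 - <<'E'
from h import *
im=cv2.imread("pics/top.png"); D=np.load("top.npy"); P=cloud("top",D); z=P[...,2]
hsv=cv2.cvtColor(im,cv2.COLOR_BGR2HSV)
def rect(m,name):
    q=P[m]; r=cv2.minAreaRect(q[:,:2].astype(np.float32)); print(name,len(q),np.round(r[0],1),np.round(r[1],1),round(r[2],1),"z",np.round(np.median(q[:,2]),1)); return q
v,u=np.mgrid[:480,:640]
def box(a,b,c,d): return (u>a)&(u<b)&(v>c)&(v<d)
br=(hsv[...,2]>140)&(hsv[...,1]<60)
rect(box(195,285,180,300)&(z>160)&(z<185)&br,"warmer top")
rect(box(265,305,205,290)&(z>150)&(z<180)&(hsv[...,2]<110),"hood")
rect(box(365,432,235,305)&br&(z<25),"tray")
q=rect(box(422,460,250,275)&(z>30)&(z<60),"handle")
print("handle extremes",q[q[:,1].argmin()],q[q[:,1].argmax()])
c=q[:,:2].mean(0);w,V=np.linalg.eigh(np.cov(q[:,:2].T));print(c,V[:,1])
for n,b in dict(r1=(385,418,245,269),r2=(385,415,269,292)).items(): rect(box(*b)&(z>28)&(z<60),n)
rect(box(283,300,190,212)&(z>80)&(z<160)&(hsv[...,2]<110),"pad")
rect(box(266,300,190,212)&(z>80)&(z<160),"lever")
for n,b in dict(candle=(300,340,140,180),salt=(343,361,175,195),tealight=(362,392,172,202),sugar=(153,185,235,268)).items(): rect(box(*b)&(z>15),n)
tc=cv2.resize(im[180:330,190:490],None,fx=2.6,fy=2.6,interpolation=cv2.INTER_CUBIC)
cv2.imwrite("pics/crop.png",tc)
E
```

```text
warmer top 5471 [535.  286.8] [259.4 169.8] 6.3 z 168.8
hood 1461 [530.  167.1] [204.7  63.9] 6.7 z 163.8
tray 3622 [ 478.7 -169.5] [203.8 195.1] 1.0 z 1.1
handle 173 [ 499.  -273.8] [16.7 86. ] 11.0 z 43.4
handle extremes [ 504.01187713 -316.64630204   41.15413429] [ 497.97232355 -232.11618199   47.50009986]
[ 498.50326225 -273.21718641] [-0.19741349  0.98032031]
r1 93 [ 512.4 -176.3] [53.3 53.2] 85.5 z 36.5
r2 104 [ 445.3 -167.8] [52.8 52.8] 2.3 z 36.0
pad 106 [646.  149.4] [35.7 23.8] 8.2 z 139.7
lever 292 [644.3 175.4] [55.  75.7] 6.6 z 134.2
candle 155 [555.5  57.7] [515.5  56.8] 4.4 z 72.8
salt 176 [520.8  26.6] [ 42.3 453.9] 74.7 z 51.1
tealight 459 [514.7 -35.8] [ 69.8 476.9] 73.3 z 52.2
sugar 619 [389.1 313.7] [520.3  92.4] 59.4 z 62.5
```

View pics/crop.png

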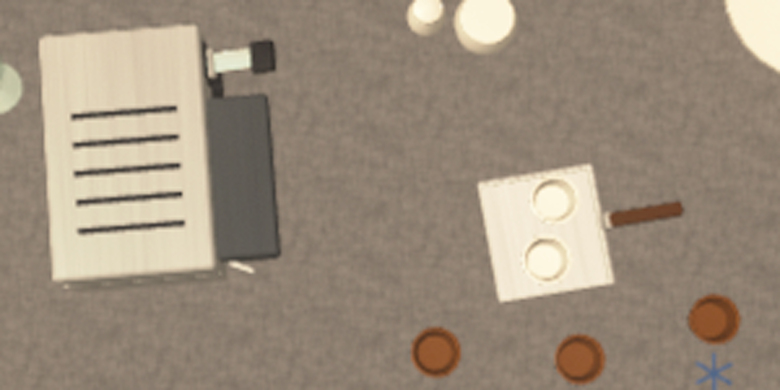

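The crop shows the two white ramekins on the tray at (553,201) and (546,260), with the handle ending at (682,209). The brown dishes stand off the tray and aren't meant. Next I'll work out the approach.

```bash
cat >> h.py <<'E'
W=np.array([535,286.8]); wy=np.radians(96.3)
def frame(yaw): return np.array([np.cos(yaw),np.sin(yaw),0]),np.array([-np.sin(yaw),np.cos(yaw),0])
def toolR(yaw,lean):
    ex,ey=frame(yaw); l=np.radians(lean); z=ex*np.sin(l)-np.array([0,0,1])*np.cos(l)
    return [R.from_matrix(np.stack([np.cross(y,z),y,z],1)) for y in(ey,-ey)]
def go(target,Rt):
    s=read_state(); R0=R.from_quat(s["ee_rot"])
    print("shift cm",np.round((target-s["position"])/10,2),"rot",np.round((Rt*R0.inv()).as_rotvec(degrees=True),1))
E
python3 - <<'E'
from h import *
ex,ey=frame(np.radians(101)); g=np.array([498.7,-273.5,36])-22*ex
for Rt in toolR(np.radians(101),45):
    z=Rt.as_matrix()[:,2]; go(g+19*z,Rt); go(g+19*z-90*z,Rt)
print(g)
E
```

```text
shift cm [ 31.65  31.49 -20.77] rot [ 42.  -25.3  79.2]
shift cm [ 32.86  25.24 -14.41] rot [ 42.  -25.3  79.2]
shift cm [ 31.65  31.49 -20.77] rot [ 25.8  43.3 -90.6]
shift cm [ 32.86  25.24 -14.41] rot [ 25.8  43.3 -90.6]
[ 502.8977979  -295.09579804   36.        ]
```

```bash
python3 -m creep '{"translation":[[6,4,0],[12,8,0],[18,12,-1],[24,17,-3],[29,21,-5],[32.9,25.2,-7],[32.9,25.2,-8],[32.9,25.2,-8]],"delta_rot":[[42,-25.3,79.2],[42,-25.3,79.2],[42,-25.3,79.2],[42,-25.3,79.2],[42,-25.3,79.2],[42,-25.3,79.2],[42,-25.3,79.2],[42,-25.3,79.2]],"hand":[5,5,5,5,5,5,5,5]}'; python3 - <<'E'
from h import *
ex,ey=frame(np.radians(101)); g=np.array([498.7,-273.5,36])-22*ex
Rt=toolR(np.radians(101),45)[0]
z=Rt.as_matrix()[:,2]; go(g+19*z,Rt); go(g-71*z,Rt)
print(read_state()["joints"])
E
```

```text
clock: 1.1
position: [514.3, -341.5, 148.5]
ee_rot: [0.684, -0.633, -0.28, -0.23]
contact_force: [0.3, 0.5, -0.5]
gripper_width: 49.9
grasp_force: 0.0
shift cm [ -1.39   5.96 -12.59] rot [ 2.9 -2.   5.6]
shift cm [-0.18 -0.28 -6.23] rot [ 2.9 -2.   5.6]
[-0.60358327  0.73564398  0.41131302 -0.53314756 -1.76937411  0.71570888]
```

```bash
python3 -m creep '{"translation":[[-0.2,-0.3,-3],[-0.2,-0.3,-6],[-0.2,-0.3,-6.2]],"delta_rot":[[2.9,-2,5.6],[2.9,-2,5.6],[2.9,-2,5.6]],"hand":[5,5,5]}'; python3 - <<'E'
from h import *
ex,ey=frame(np.radians(101)); g=np.array([498.7,-273.5,36])-22*ex
Rt=toolR(np.radians(101),45)[0]
z=Rt.as_matrix()[:,2]; go(g+19*z,Rt)
im,d=get_image("wrist"); cv2.imwrite("pics/w1.png",im[:,:,::-1]); P=cloud("wrist",d); np.save("w1P",P)
hsv=cv2.cvtColor(im,cv2.COLOR_RGB2HSV)
m=(P[...,2]>39)&(P[...,2]<52)&(abs(P[...,0]-500)<30)&(P[...,1]>-325)&(P[...,1]<-230)&(d>0)
q=P[m]; print(len(q),cv2.minAreaRect(q[:,:2].astype(np.float32)),q[:,2].mean())
E
```

```text
clock: 1.48
position: [509.7, -347.1, 86.0]
ee_rot: [0.709, -0.592, -0.295, -0.243]
contact_force: [0.4, -0.4, 0.2]
gripper_width: 50.1
grasp_force: 0.0
shift cm [-0.94  6.52 -6.34] rot [ 0.1 -0.2  0.6]
1217 ((502.5174255371094, -275.8967590332031), (15.692604064941406, 87.07755279541016), 11.248835563659668) 45.380750844713134
```

View pics/w1.png

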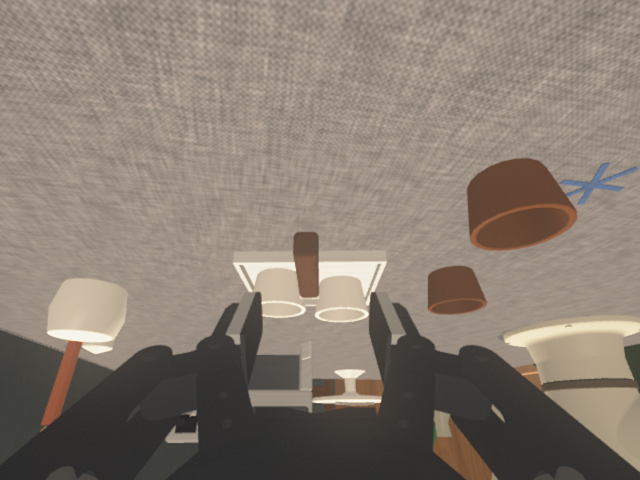

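The wrist view shows the handle at (306,265), centred between the open fingers at about (250,340) and (385,340), with both white ramekins behind it. I'll move in and close.

```bash
python3 -m creep '{"translation":[[-0.2,2,-2],[-0.5,4.4,-4.2],[-0.7,6.4,-6.3],[-0.7,6.4,-6.3],[-0.7,6.4,-6.3],[-0.7,6.4,-6.3],[-0.7,6.4,-6.3]],"delta_rot":[[0,0,0.6],[0,0,0.6],[0,0,0.6],[0,0,0.6],[0,0,0.6],[0,0,0.6],[0,0,0.6]],"hand":[5,5,5,5,1,1,1]}'; python3 -m creep '{"translation":[[0,0,0],[0,0,0]],"delta_rot":[[0,0,0],[0,0,0]],"hand":[1,1]}'
python3 - <<'E'
from h import *
im,d=get_image("top"); cv2.imwrite("pics/top2.png",im[:,:,::-1]); P=cloud("top",d)
hsv=cv2.cvtColor(im,cv2.COLOR_RGB2HSV); z=P[...,2]
# tray: bright low-saturation region connected
m=((hsv[...,2]>150)&(hsv[...,1]<60)&(P[...,0]>380)&(P[...,0]<580)&(P[...,1]>-270)&(P[...,1]<-80)).astype(np.uint8)
n,l,st,_=cv2.connectedComponentsWithStats(m); k=1+st[1:,4].argmax()
q=P[(l==k)&(z<25)]; print(len(q),cv2.minAreaRect(q[:,:2].astype(np.float32)))
st=read_state(); print(st["position"],R.from_quat(st["ee_rot"]).as_matrix())
E
```

```text
clock: 2.4
position: [504.6, -285.8, 27.9]
ee_rot: [0.715, -0.588, -0.291, -0.242]
contact_force: [1.1, -2.6, 6.6]
gripper_width: 15.2
grasp_force: 59.5
clock: 2.65
position: [504.6, -285.8, 27.8]
ee_rot: [0.715, -0.588, -0.291, -0.242]
contact_force: [0.9, -3.2, 4.7]
gripper_width: 15.2
grasp_force: 59.7
324 ((516.4949340820312, -115.81106567382812), (59.25888442993164, 121.36434936523438), 57.59133529663086)
[ 504.57157475 -285.80896668   27.84481688] [[ 0.13850872 -0.98154238 -0.13187073]
 [-0.70016887 -0.19122204  0.68789365]
 [-0.70041337 -0.00294749 -0.71373134]]
```

```bash
python3 - <<'E'
from h import *
a,_=get_image("scene"); b=cv2.imread("pics/top2.png")[:,:,::-1]
c=[cv2.resize(x,(400,400),interpolation=cv2.INTER_CUBIC) for x in(a[210:350,120:260],b[190:320,350:480])]
cv2.imwrite("pics/g.png",np.hstack(c)[:,:,::-1])
E
```

```text
(no output)
```

View pics/g.png

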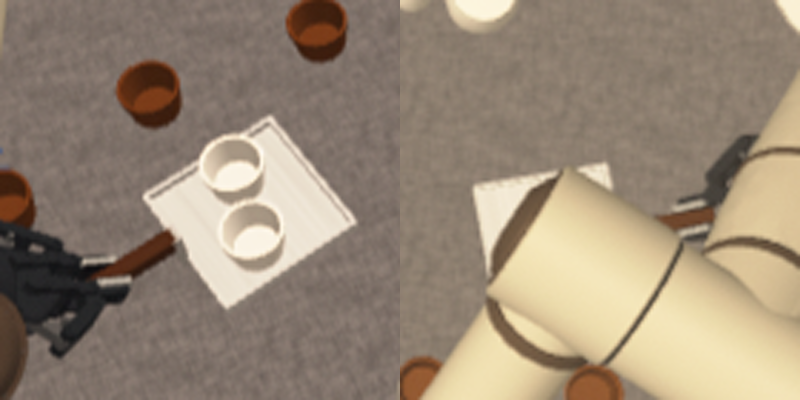

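The scene half of the crop shows the fingers closed on the handle at (110,275), the tray flat, and both ramekins standing on it at (232,165) and (252,232). I'll slide it gently towards the slot's axis.

```bash
python3 -m creep '{"translation":[[0.05,0.4,0.3],[0.2,1.2,0.3],[0.35,2.4,0.3],[0.6,3.9,0.3],[0.8,5.4,0.3],[1.0,6.9,0.3],[1.25,8.4,0.3],[1.45,9.9,0.3]],"delta_rot":[[0,0,0],[0,0,-0.3],[0,0,-0.6],[0,0,-0.9],[0,0,-1.2],[0,0,-1.5],[0,0,-1.8],[0,0,-2.1]],"hand":[1,1,1,1,1,1,1,1]}'
python3 -m creep '{"translation":[[0.2,1.5,0],[0.4,3,0],[0.65,4.5,0],[0.9,6,0],[1.1,7.4,0],[1.3,8.6,0],[1.45,9.6,0],[1.5,10,0]],"delta_rot":[[0,0,-0.3],[0,0,-0.7],[0,0,-1],[0,0,-1.4],[0,0,-1.8],[0,0,-2.2],[0,0,-2.6],[0,0,-2.6]],"hand":[1,1,1,1,1,1,1,1]}'
python3 - <<'E'
from h import *
s=read_state(); M=R.from_quat(s["ee_rot"]).as_matrix(); print(np.degrees(np.arctan2(-M[0,1],M[1,1]))%180,s["joints"].round(2))
im,d=get_image("wrist"); cv2.imwrite("pics/w2.png",im[:,:,::-1]); P=cloud("wrist",d); np.save("w2P",P); np.save("w2d",d)
im,d=get_image("top"); cv2.imwrite("pics/top3.png",im[:,:,::-1]); np.save("top3",d)
E
```

```text
clock: 3.75
position: [518.7, -184.2, 29.3]
ee_rot: [0.703, -0.601, -0.288, -0.247]
contact_force: [0.4, -0.2, -3.9]
gripper_width: 15.1
grasp_force: 58.5
clock: 4.75
position: [533.5, -84.7, 29.4]
ee_rot: [0.69, -0.617, -0.282, -0.253]
contact_force: [0.5, 0.2, -4.5]
gripper_width: 14.9
grasp_force: 58.6
96.34418210619133 [-0.29  0.7  -0.   -0.73 -1.32  0.76]
```

View pics/w2.png

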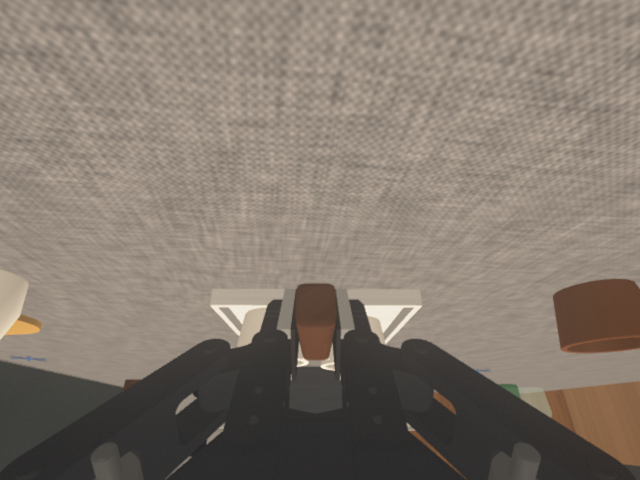

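The wrist view shows the handle held at (316,320) and the tray flat and square to the gripper. The gripper hides the warmer, so I'll compare tray and slot in the top camera.

```bash
python3 - <<'E'
from h import *
im=cv2.imread("pics/top3.png")
cv2.imwrite("pics/c3.png",cv2.resize(im[180:305,230:430],None,fx=4,fy=4,interpolation=cv2.INTER_CUBIC))
P=np.load("w1P.npy")
m=(P[...,2]>157)&(P[...,2]<175)&(P[...,1]>100)&(P[...,1]<420)&(P[...,0]>300)&(P[...,0]<700)
q=P[m]; print(len(q), cv2.minAreaRect(q[:,:2].astype(np.float32)) if len(q)>5 else 0)
E
```

```text
277 ((645.8717651367188, 215.3234100341797), (54.3066520690918, 11.725996971130371), 3.4008963108062744)
```

View pics/c3.png

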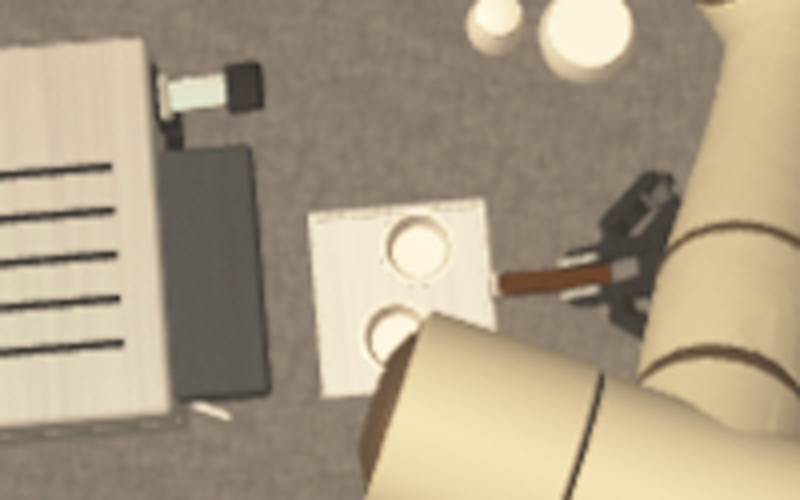

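The crop shows the tray's front corners at (308,212) and (322,397), its rear corner at (486,199), and the hood's front corners at (250,147) and (270,397). Both ramekins stand on the tray.

```bash
python3 - <<'E'
from h import *
K,t,A=cal("top")
def ray(u,v,z):
    d=A@(np.linalg.inv(K)@[230+(u-1.5)/4,180+(v-1.5)/4,1]); return t+d*(z-t[2])/d[2]
a,b,c=ray(308,212,11),ray(322,397,11),ray(486,199,11); h1,h2=ray(250,147,165),ray(270,397,165); w1,w2=ray(143,38,170),ray(172,412,170)
yaw=lambda p,q: np.degrees(np.arctan2(*(p-q)[:2][::-1]))
print(a,b,c,np.linalg.norm(a-b),np.linalg.norm(a-c)); print("yaw tray",yaw(a,b)+90,yaw(a,c),"hood",yaw(h1,h2)+90,np.linalg.norm(h1-h2),"front",yaw(w1,w2)+90,np.linalg.norm(w1-w2))
ex,ey=frame(wy)
tc=(a+b)/2-65*ex; hc=(h1+h2)/2+65*ex ; wc=(w1+w2)/2+35*ey
print("tray",tc,"mouth by hood",hc,"by front",wc,"rect",W-85*ex[:2]+35*ey[:2])
for m in(hc,wc,np.r_[W,0]-85*ex+35*ey):
  d=m+70*ex-tc; print("along",d@ex,"lateral",d@ey)
s=read_state();print(s["position"], s["position"]+ -13.4*ex+132.8*ex)
E
```

```text
[579.5849754  105.38210651  11.        ] [443.09082232  90.88944868  11.        ] [593.07243426 -25.84705834  11.        ] 137.26139645824696 131.92045047103542
yaw tray 96.06083554978431 95.86813587335656 hood 96.48742381034738 170.26507435148443 front 96.69203669492427 255.5650227160064
tray [518.47062908  33.52831549  11.        ] mouth by hood [506.85938274 197.68141393 165.        ] by front [509.24835337 199.14554627 170.        ] rect [509.538783  198.4726179]
along 234.43592268584223 lateral -6.47210166565904
along 235.62906101417187 lateral -9.00731075102407
along 234.9283263951381 lateral -9.222143130856697
[533.47886116 -85.03349711  29.33736598] [520.37658442  33.64544097  29.33736598]
```

```bash
python3 -m creep '{"translation":[[0.05,0.5,-0.15],[0.1,1.5,-0.15],[0.2,2.8,-0.15],[0.25,4.1,-0.15],[0.2,5.4,-0.15],[0.1,6.7,-0.15],[-0.05,7.8,-0.15],[-0.15,8.5,-0.15]],"delta_rot":[[0,0,0],[0,0,0],[0,0,0],[0,0,0],[0,0,0],[0,0,0],[0,0,0],[0,0,0]],"hand":[1,1,1,1,1,1,1,1]}'
python3 -m creep '{"translation":[[-0.07,0.6,0],[-0.13,1.2,0],[-0.2,1.8,0],[-0.27,2.4,0],[-0.33,3.0,0],[-0.37,3.4,0],[-0.4,3.6,0],[-0.4,3.6,0]],"delta_rot":[[0,0,0],[0,0,0],[0,0,0],[0,0,0],[0,0,0],[0,0,0],[0,0,0],[0,0,0]],"hand":[1,1,1,1,1,1,1,1]}'
python3 - <<'E'
from h import *
s=read_state(); M=R.from_quat(s["ee_rot"]).as_matrix(); print(np.degrees(np.arctan2(-M[0,1],M[1,1]))%180,s["joints"].round(2),s["wrist_torque"])
for n in("scene","top"):
  im,d=get_image(n); cv2.imwrite(f"pics/{n}4.png",im[:,:,::-1])
a=cv2.imread("pics/scene4.png")[140:300,250:460]; b=cv2.imread("pics/top4.png")[180:305,210:375]
cv2.imwrite("pics/c4.png",np.hstack([cv2.resize(x,(400,305),interpolation=cv2.INTER_CUBIC) for x in(a,b)]))
E
```

```text
clock: 5.85
position: [531.8, 0.5, 27.9]
ee_rot: [0.69, -0.617, -0.282, -0.254]
contact_force: [-0.2, -2.1, -1.7]
gripper_width: 14.9
grasp_force: 58.9
clock: 6.85
position: [528.0, 36.1, 27.9]
ee_rot: [0.689, -0.617, -0.283, -0.254]
contact_force: [0.4, -0.7, -0.2]
gripper_width: 14.8
grasp_force: 59.1
96.32498913477653 [-0.11  0.64 -0.11 -0.83 -1.19  0.7 ] [-1.79492236 -0.33851176 -0.10233731]
```

View pics/c4.png

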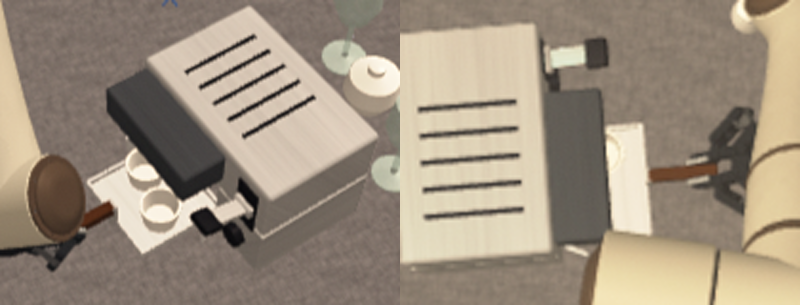

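The left half shows the tray entering under the hood with both ramekins upright at (143,172) and (160,210). The right half shows it square to the slot, with almost no force, so I'll push on.

```bash
python3 -m creep '{"translation":[[-0.06,0.5,0],[-0.17,1.5,0],[-0.28,2.5,0],[-0.39,3.5,0],[-0.5,4.5,0],[-0.61,5.5,0],[-0.72,6.5,0],[-0.8,7.2,0]],"delta_rot":[[0,0,0],[0,0,0],[0,0,0],[0,0,0],[0,0,0],[0,0,0],[0,0,0],[0,0,0]],"hand":[1,1,1,1,1,1,1,1]}'
python3 -m creep '{"translation":[[-0.05,0.5,0],[-0.11,1.0,0],[-0.17,1.5,0],[-0.22,2,0],[-0.28,2.5,0],[-0.31,2.8,0],[-0.34,3.1,0],[-0.38,3.4,0]],"delta_rot":[[0,0,0],[0,0,0],[0,0,0],[0,0,0],[0,0,0],[0,0,0],[0,0,0],[0,0,0]],"hand":[1,1,1,1,1,1,1,1]}'
```

```text
clock: 7.95
position: [519.9, 108.4, 27.9]
ee_rot: [0.69, -0.617, -0.282, -0.254]
contact_force: [0.5, -4.0, 2.3]
gripper_width: 14.8
grasp_force: 59.6
clock: 8.95
position: [516.2, 141.8, 27.9]
ee_rot: [0.689, -0.617, -0.282, -0.254]
contact_force: [0.9, -6.0, 3.9]
gripper_width: 15.2
grasp_force: 59.7
```

```bash
python3 -m creep '{"translation":[[-0.02,0.2,0],[-0.04,0.4,0],[-0.05,0.5,0],[-0.05,0.5,0]],"delta_rot":[[0,0,0],[0,0,0],[0,0,0],[0,0,0]],"hand":[1,1,1,1]}'; python3 -m creep '{"translation":[[-0.02,0.2,0],[-0.04,0.4,0],[-0.04,0.4,0]],"delta_rot":[[0,0,0],[0,0,0],[0,0,0]],"hand":[1,1,1]}'
```

```text
clock: 9.45
position: [515.7, 146.9, 27.9]
ee_rot: [0.689, -0.617, -0.282, -0.254]
contact_force: [0.3, -4.6, 3.0]
gripper_width: 15.1
grasp_force: 59.8
clock: 9.82
position: [515.5, 149.0, 27.8]
ee_rot: [0.69, -0.617, -0.281, -0.253]
contact_force: [0.7, -10.8, 6.5]
gripper_width: 15.0
grasp_force: 60.6
```

```bash
python3 -m creep '{"translation":[[0,0,0],[0,0,0],[0,0,0],[0.1,-1,0.9],[0.3,-2.5,2.4],[0.6,-5,4.9],[0.9,-8.4,8.3],[1.2,-11,11]],"delta_rot":[[0,0,0],[0,0,0],[0,0,0],[0,0,0],[0,0,0],[0,0,0],[0,0,0],[0,0,0]],"hand":[4,4,4,4,4,4,4,4]}'
python3 - <<'E'
from h import *
for n in("scene","top"):
  im,d=get_image(n); cv2.imwrite(f"pics/{n}5.png",im[:,:,::-1]); np.save(n+"5",d)
a=cv2.imread("pics/scene5.png")[140:300,250:460]; b=cv2.imread("pics/top5.png")[180:305,210:375]
cv2.imwrite("pics/c5.png",np.hstack([cv2.resize(x,(400,305),interpolation=cv2.INTER_CUBIC) for x in(a,b)]))
P=cloud("top",d); hsv=cv2.cvtColor(im,cv2.COLOR_RGB2HSV); v,u=np.mgrid[:480,:640]
m=(P[...,2]>28)&(P[...,2]<55)&(abs(P[...,0]-515)<25)&(P[...,1]<175)&(P[...,1]>60)&(hsv[...,2]<140)&(hsv[...,1]>80)
q=P[m]; print(len(q),cv2.minAreaRect(q[:,:2].astype(np.float32)) if len(q)>4 else"")
print("handle end y",q[:,1].min() if len(q) else "")
ex,ey=frame(wy); print("expected handle end", np.r_[W,0]-85*ex+35*ey+(70-150)*ex)
m=(u>283)&(u<300)&(v>190)&(v<212)&(P[...,2]>80)&(P[...,2]<160)&(hsv[...,2]<110); q=P[m]; print("pad",q.mean(0))
s=read_state(); print(s["position"],s["joints"].round(2))
print("pad expected", np.r_[W,0]+(-89-60*np.cos(.25))*ex-95*ey, 120+60*np.sin(.25))
E
```

```text
clock: 10.82
position: [527.7, 38.3, 140.4]
ee_rot: [0.69, -0.617, -0.281, -0.254]
contact_force: [0.0, -0.4, 0.2]
gripper_width: 39.9
grasp_force: 0.0
31 ((515.7012329101562, 126.2210464477539), (15.865438461303711, 14.732866287231445), 1.2085649967193604)
handle end y 118.68893255329903
expected handle end [518.31752789 118.95574146   0.        ]
pad [644.22078644 149.34700851 139.50894019]
[529.66135483  37.06463319 141.9006434 ] [-0.1   0.47 -0.06 -0.78 -1.33  0.52]
pad expected [645.57202068 150.97856753   0.        ] 134.84423755527138
```

View pics/c5.png

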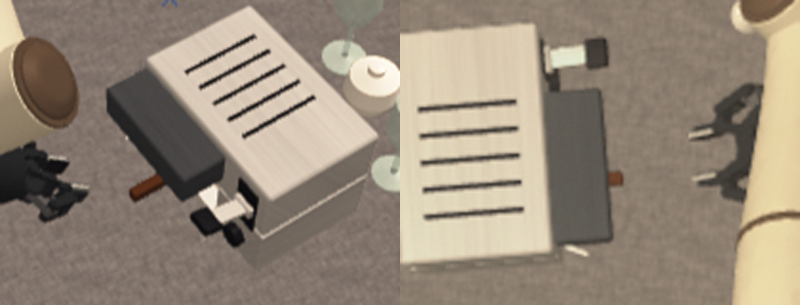

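The tray is home: its handle end at y = 118.7 matches the expected 119, and the lever is still up. The left half shows the pad at (205,220). Next is the lever, with the fingers shut and nearly upright.

```bash
python3 - <<'E'
from h import *
for i in(0,): go(np.array([647,148,170.]),toolR(wy,15)[i])
# ramekin check through scene camera depth: under hood not visible; count white points inside slot
im=cv2.imread("pics/scene5.png"); P=cloud("scene",np.load("scene5.npy"))
m=(im.min(2)>150)&(P[...,2]>15)&(P[...,2]<45)&(abs(P[...,0]-510)<60)&(P[...,1]>110)&(P[...,1]<320); print(m.sum())
E
```

```text
shift cm [11.73 11.09  2.81] rot [-29.3  -2.7   0. ]
1
```

```bash
python3 -m creep '{"translation":[[3,0,3],[7,0,5],[11.7,1,5],[11.7,4,5],[11.7,8,5],[11.7,11.1,5],[11.7,11.1,4],[11.7,11.1,2.8]],"delta_rot":[[-29.3,-2.7,0],[-29.3,-2.7,0],[-29.3,-2.7,0],[-29.3,-2.7,0],[-29.3,-2.7,0],[-29.3,-2.7,0],[-29.3,-2.7,0],[-29.3,-2.7,0]],"hand":[0,0,0,0,0,0,0,0]}'
python3 -m creep '{"translation":[[0,0,-0.5],[0,0,-1.5],[0,0,-2.5],[0,0,-3],[0,0,-3]],"delta_rot":[[0,0,0],[0,0,0],[0,0,0],[0,0,0],[0,0,0]],"hand":[0,0,0,0,0]}'
python3 - <<'E'
from h import *
go(np.array([647,148,138.]),toolR(wy,15)[0])
im,d=get_image("scene"); cv2.imwrite("pics/c6.png",cv2.resize(im[170:310,290:470],None,fx=4,fy=4,interpolation=cv2.INTER_CUBIC)[:,:,::-1])
E
```

```text
clock: 11.92
position: [643.9, 151.3, 165.1]
ee_rot: [0.737, -0.662, -0.101, -0.085]
contact_force: [0.0, 0.2, 0.7]
gripper_width: 0.0
grasp_force: 0.0
clock: 12.55
position: [644.4, 151.4, 135.7]
ee_rot: [0.738, -0.662, -0.101, -0.085]
contact_force: [-0.2, -2.1, 2.0]
gripper_width: -0.1
grasp_force: 0.9
shift cm [ 0.26 -0.34  0.23] rot [-0.1 -0.5  0.1]
```

View pics/c6.png

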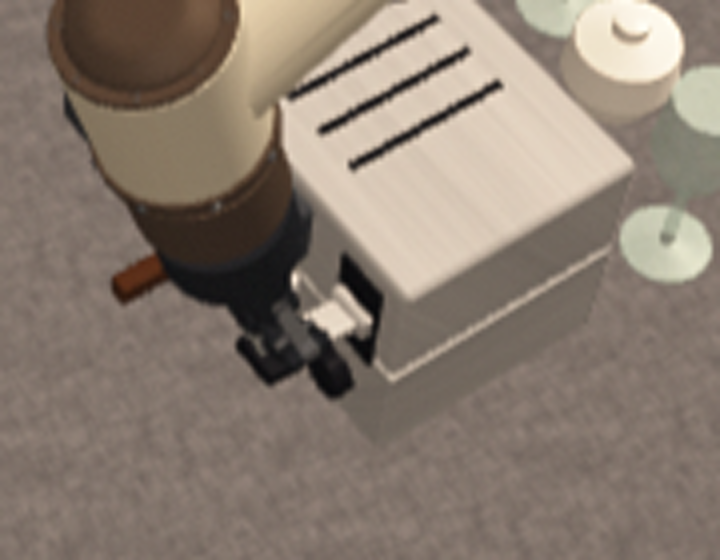

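The fingertip at about (300,335) in the crop touches the black pad, with the force just starting. I'll press down.

```bash
python3 -m creep '{"translation":[[0.1,-0.2,-0.5],[0.1,-0.2,-1.0],[0.1,-0.2,-1.5],[0.1,-0.2,-2.0],[0.1,-0.2,-2.4],[0.1,-0.2,-2.7],[0.1,-0.2,-2.7]],"delta_rot":[[0,0,0],[0,0,0],[0,0,0],[0,0,0],[0,0,0],[0,0,0],[0,0,0]],"hand":[0,0,0,0,0,0,0]}'; python3 -m creep '{"translation":[[0,0,-0.2],[0,0,-0.4],[0,0,-0.5],[0,0,-0.5]],"delta_rot":[[0,0,0],[0,0,0],[0,0,0],[0,0,0]],"hand":[0,0,0,0]}'
```

```text
clock: 13.48
position: [645.7, 149.9, 111.0]
ee_rot: [0.738, -0.662, -0.101, -0.086]
contact_force: [-6.0, 0.2, 11.5]
gripper_width: -0.1
grasp_force: 5.7
clock: 13.98
position: [646.2, 150.0, 110.4]
ee_rot: [0.739, -0.661, -0.1, -0.087]
contact_force: [-7.5, -0.9, 24.2]
gripper_width: 0.1
grasp_force: 11.6
```

```bash
python3 -m creep '{"translation":[[0,0,-0.2],[0,0,-0.3],[0,0,-0.3]],"delta_rot":[[0,0,0],[0,0,0],[0,0,0]],"hand":[0,0,0]}'; python3 -m creep '{"translation":[[0,0,0.8],[0,-0.3,2],[0,-1,4],[0,-2,6],[0,-5,8],[0,-9,10],[0,-14,10],[0,-14,10]],"delta_rot":[[0,0,0],[0,0,0],[0,0,0],[0,0,0],[0,0,0],[0,0,0],[0,0,0],[0,0,0]],"hand":[0,0,0,0,0,0,0,0]}'
python3 - <<'E'
from h import *
im,d=get_image("scene"); P=cloud("scene",d); a=im[170:310,290:470]
im2,d2=get_image("top"); b=im2[180:305,210:375]
cv2.imwrite("pics/c7.png",np.hstack([cv2.resize(x,(400,305),interpolation=cv2.INTER_CUBIC) for x in(a,b)])[:,:,::-1])
hsv=cv2.cvtColor(im2,cv2.COLOR_RGB2HSV); v,u=np.mgrid[:480,:640]; P=cloud("top",d2)
m=(u>281)&(u<300)&(v>190)&(v<214)&(P[...,2]>60)&(P[...,2]<160)&(hsv[...,2]<110); q=P[m]; print("pad",m.sum(),np.median(q,0))
m=(P[...,2]>28)&(P[...,2]<55)&(abs(P[...,0]-515)<25)&(P[...,1]<175)&(P[...,1]>60)&(hsv[...,2]<140)&(hsv[...,1]>80); print("handle",P[m][:,1].min())
E
```

```text
clock: 14.35
position: [646.2, 150.1, 109.9]
ee_rot: [0.739, -0.66, -0.1, -0.088]
contact_force: [-10.6, -1.7, 32.8]
gripper_width: -0.1
grasp_force: 16.1
clock: 15.35
position: [645.3, 6.4, 199.7]
ee_rot: [0.736, -0.664, -0.101, -0.085]
contact_force: [-0.1, -0.0, -0.8]
gripper_width: -0.1
grasp_force: 0.0
pad 101 [646.14615792 149.55853744 109.00220977]
handle 121.74284172518762
```

View pics/c7.png

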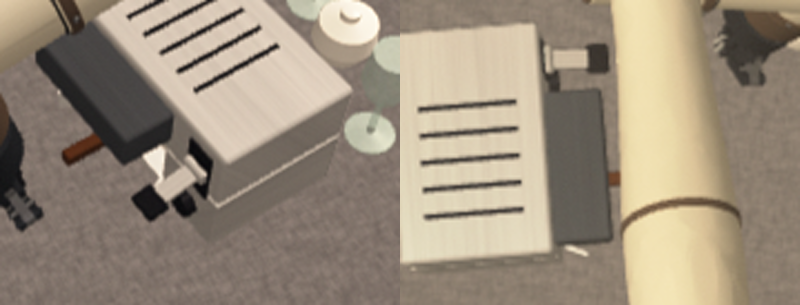

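The pad at (150,202) has stayed down, 30.5 mm lower than before, so the lever is latched. The tray's handle hasn't moved and the arm is clear, so I'm handing in.

```bash
python3 -c "
from bench import *
print(job_done())"
```

```text
the job is handed in; nothing more can be done
None
```

The job is handed in at about 15 s of the 48: the tray measures fully home and the lever stays down by itself, but the ramekins were last seen upright as the tray entered, since the hood then hid them.

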